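# Slide the tall oil bottle and salt mill home into the bottle rack

## Task

Clear the packing table: push the amber oil bottle and the tall dark wooden salt mill along the table, each fully home against the back wall of its own empty bay of the wooden bottle rack (either one in either empty bay). Push them low down with the fingers so that they slide upright: do not lift or tip them. Leave the green bottle in its bay and everything else on the table where it is.

Things in the scene. Friction and masses are not known exactly. Their poses are not given: they have to be found in the camera images.
- oil_bottle: tall amber glass bottle, yellow cap, standing loose: foot part 58 across and straight up to 52, narrowing to 31 at 105 and a 24 neck above, 240 high in all, 0.4 to 0.8 kg. Slides if pushed within about 35 of the table, tips if pushed higher up. Origin: centre of its underside, z up.
- salt_mill: tall turned mill of dark wood, steel knob, standing loose: foot 58 across and straight up to 40, collar up to 62, waist 29 at 120, head 39, 215 high in all, 0.3 to 0.65 kg. Slides if pushed within about 35 of the table, tips if pushed higher up. Origin: centre of its underside, z up.
- vinegar_bottle: green glass bottle, red cap, same shape as the amber one; it already stands in bay_a and stays there. Origin: centre of its underside.
- bay_a: low wooden U-shaped bay fixed to the table, no floor, open at the robot's side; walls 30 high, inside 78 wide. Side walls 8 thick, from the back wall to 5 before the origin. Origin: on the table, mid-width, 30 before the back wall's inner face (a 58-wide bottle fully home has its axis 1 beyond it). +x points into the bay. The green bottle stands in it.
- bay_b: low wooden U-shaped bay fixed to the table, no floor, open at the robot's side; walls 30 high, inside 78 wide. Side walls 8 thick, from the back wall to 5 before the origin. Origin: on the table, mid-width, 30 before the back wall's inner face (a 58-wide bottle fully home has its axis 1 beyond it). +x points into the bay. Empty at the start.
- bay_c: low wooden U-shaped bay fixed to the table, no floor, open at the robot's side; walls 30 high, inside 78 wide. Side walls 8 thick, from the back wall to 5 before the origin. Origin: on the table, mid-width, 30 before the back wall's inner face (a 58-wide bottle fully home has its axis 1 beyond it). +x points into the bay. Empty at the start.
- rack: steel strip 330 long, 14 thick, 34 high, fixed behind the three bays, which stand in a row 100 apart, in any order. Origin: on the table at the origin of the middle bay; +x points into the bays, +y along the row to the left.
- loaf: loose brown bread loaf, 108 x 198 x 114 high, bystander. Origin: centre of its underside.
- loaf_tin: loose dark steel bread tin, 110 x 220 x 90 high, bystander. Origin: centre of its underside.
- seed_jar: loose glass jar with steel lid, 80 across, 120 high, bystander. Origin: centre of its underside.
- mug: loose white mug, 80 across, 90 high, bystander. Origin: centre of its underside.

How it is judged:
At the end, for the whole second after the job is handed in: The oil bottle and the salt mill each stand upright and still on the table in an empty bay, axis within 8 mm of that bay's origin along the bay (that is, within about 9 mm of touching the back wall) and within 16 mm across; the green bottle still stands in its own bay (((x of oil_bottle in the frame of bay_b between -0.008 and 0.008 m and y of oil_bottle in the frame of bay_b between -0.016 and 0.016 m) or (x of oil_bottle in the frame of bay_c between -0.008 and 0.008 m and y of oil_bottle in the frame of bay_c between -0.016 and 0.016 m)) and angle between each of oil_bottle, salt_mill, vinegar_bottle's own z axis and vertical below 0.06 rad and height (world z) of each of oil_bottle, salt_mill below 0.005 m and linear speed of each of oil_bottle, salt_mill below 0.02 m/s and ((x of salt_mill in the frame of bay_b between -0.008 and 0.008 m and y of salt_mill in the frame of bay_b between -0.016 and 0.016 m) or (x of salt_mill in the frame of bay_c between -0.008 and 0.008 m and y of salt_mill in the frame of bay_c between -0.016 and 0.016 m)) and horizontal distance between vinegar_bottle and bay_a below 0.02 m).
It fails at once if the oil bottle, salt mill or green bottle is tipped by more than about 12 degrees (angle between any of oil_bottle, salt_mill, vinegar_bottle's own z axis and vertical above 0.2 rad).
It fails at once if the oil bottle or the salt mill is lifted off the table by more than 10 mm (height (world z) of any of oil_bottle, salt_mill above 0.01 m).
It fails at once if the green bottle is moved by more than 20 mm (distance of vinegar_bottle from where it was at the start of the episode above 0.02 m).
It fails at once if the loaf, tin, jar or mug is moved by more than 30 mm (distance of any of loaf, loaf_tin, seed_jar, mug from where it was at the start of the episode above 0.03 m).
It also fails if it takes over 58 s, if anything falls off the work surface, if the arm or the gripper's body presses on something with over 40 N, if the wrist force passes 120 N, or if a joint passes its speed limit or range.

## Robot

A 6-joint arm with a two-finger parallel gripper is mounted at the origin on the work surface. World frame = base frame: x ahead of the robot, y to its left, z up, the work surface at z = 0. Lengths are in m, angles in rad, forces in N, time in s.
With the tool pointing down it reaches from about 0.35 to 0.95 m from the base axis. Payload 17.4 kg.
Tool frame: the origin (TCP) lies midway between the tips of the shut fingers; the grasp point (between the pads) lies 19 mm behind it (robot.hold_point_z is the distance from the TCP to the grasp point, in m); z points along the fingers, y is the direction in which the jaws open and shut (so a half turn about z gives the same grasp; the last joint's range is limited). The gripper opens to 93 mm and grips with 3 to 60 N. Pads are 15 mm wide; open, the fingers measure 128 mm over their backs; the gripper's body (75 mm by 188 mm) begins 65 mm behind the grasp point.
Start: joints at [1.143, 0.116, 1.442, -0, 1.584, -0.038], TCP at [0.257, 0.624, 0.219] pointing down, gripper open.
Joint ranges: [-2.83, 2.83], [-0.83, 2.19], [0.07, 2.5], [-1.14, 4.28], [0.01, 3], [-2.97, 2.97]. Speed limits (rad/s): [1.89, 1.89, 2.22, 3.14, 3.14, 3.14].

## Interface

Orientations are given as a unit quaternion [x, y, z, w].
In Python, from workcell import robot gives the robot as it stands.
- The arm moves only by the tool move_arm, never from a script. Its argument "commands" is a list of rows, each an object with "rot": the turn, a rotation vector about the tool's x, y, z each as a share of 6 degrees, from -1 to 1, a list of three; "slide": the shift along the tool's x, y, z each as a share of 3 cm, from -1 to 1, a list of three; "grip": the gripper's target within -1 to 1 (shut at 1, half-way at 0, fully open at -1). In form: [{"rot": [wx, wy, wz], "slide": [x, y, z], "grip": grip}, ...]. A call has 1 to 12 rows; each row shifts and turns the commanded pose from where the row before left it, along the tool's axes as they then stand; what a row does not reach is not made up. A row lasts 1/8 s, in which the tool goes at most 62.5 mm and 10.7 degrees, less where a joint would pass 70% of its speed; a pose out of reach is approached as far as the arm can. A call with a number of a shift or a turn outside -1 to 1 is refused whole. A call with a gripper value outside its range is refused whole. The fingers move at their own pace and stop on an object; "newtons" is the grip in N (left out, the last holds). Time passes only in rows, so rows that do not move let the fingers close. It gives the time, the measured TCP pose, the force and the opening at its end, in the units of the state.
- robot.get_obs(): the state, without advancing time (a new reading comes with each control period).
- robot.get_image(name): name is "scene" or "top" or "wrist"; returns a dict with "pixels" (400x640x3 uint8, red, green, blue), "fov_y" (degrees; the focal length in pixels is half the picture's height over the tangent of half this angle, whatever the lens; pixels are square), "cx", "cy" (the principal point, pixels), "T" (4x4, takes a point from camera to world coordinates). Camera axes: x right, y down, z forward; pixel columns grow to the right and rows downward; lengths in m; the calibration is good to about 2 mm. The wrist camera is an equidistant fisheye: a pixel r from the principal point sees the ray r / f radians off the axis. A picture is of the moment at which its call begins. There is no depth.
- robot.sign_off(): hands the job in, once; it reports no verdict.
The state is a dict: "t": time; "joints": joint angles; "dq": joint speeds; "joint_efforts": joint torques, N m; "tcp_pos": TCP position; "ee_rot": TCP orientation; "force": force on the tool from outside, world axes, zero at the start; "moment": the same for the moment, N m; "width": opening from 0.0 (shut) to 1.0 (fully open).
Only numpy, scipy, OpenCV 4.12 (cv2) and the standard library are available. Lean on these libraries where they do the work, as an engineer would, in place of code of your own. Each camera call takes 0.05 s, during which the arm holds its last target. There are 200 camera calls.

## Working session

There is one attempt and no reset: what is moved stays moved. The work goes in short steps, Python scripts to look and compute and a tool call to move; the robot and the scene stay as the last step left them, time stands still between calls to the robot, and variables do not carry over. Pictures are saved under pics/ and viewed, about 8 in all and at most 12, crops included, and the job is handed in when it is done.

Besides the shell and the picture viewer there is one more tool, called by a JSON object that holds its "method" and its "body", one argument or row to a line. move_arm: Moves the arm, as the interface text tells. Its arguments: {"type":"object","properties":{"commands":{"type":"array","items":{"type":"object","properties":{"rot":{"type":"array","items":{"type":"number","minimum":-1,"maximum":1}},"slide":{"type":"array","items":{"type":"number","minimum":-1,"maximum":1}},"grip":{"type":"number"}}}},"newtons":{"type":"number"}},"required":["commands"]}

```bash
mkdir -p pics; cat > h.py <<'E'
import numpy as np, cv2
from workcell import robot
def snap(n,f):
    im=robot.get_image(n); cv2.imwrite(f'pics/{f}.png',im['pixels'][:,:,::-1]); np.savez(f'pics/{f}.npz',**im); return im
def ray(im,u,v):
    f=200/np.tan(np.radians(float(im['fov_y']))/2); T=np.array(im['T'])
    d=np.array([(u-im['cx'])/f,(v-im['cy'])/f,1]); return T[:3,3],T[:3,:3]@d
def onz(im,u,v,z):
    o,d=ray(im,u,v); return o+d*(z-o[2])/d[2]
def proj(im,p):
    f=200/np.tan(np.radians(float(im['fov_y']))/2); T=np.array(im['T'])
    c=T[:3,:3].T@(np.array(p)-T[:3,3]); return im['cx']+f*c[0]/c[2], im['cy']+f*c[1]/c[2]
E
python3 - <<'E'
from h import *
for n in('top','scene'):
    im=snap(n,n+'0'); print(n,im['fov_y'],im['cx'],im['cy'],np.round(im['T'],3).tolist())
print(robot.get_obs(), robot.hold_point_z)
E
```

```text
top 49.96522250576299 327.5715002021852 199.23399792221048 [[-0.027, -0.988, 0.151, 0.372], [-0.999, 0.03, 0.015, -0.034], [-0.019, -0.151, -0.988, 1.115], [0.0, 0.0, 0.0, 1.0]]
scene 47.646665802225925 321.8635413611323 198.73212784974797 [[0.632, 0.647, -0.426, 1.094], [0.775, -0.537, 0.333, -0.48], [-0.013, -0.541, -0.841, 1.168], [0.0, 0.0, 0.0, 1.0]]
{'t': 0.1, 'joints': array([ 1.14320499e+00,  1.16409551e-01,  1.44220517e+00, -3.49098843e-05,
        1.58401812e+00, -3.78158269e-02]), 'dq': array([ 0.0007558 , -0.00136041, -0.00154926, -0.00202282,  0.00169793,
        0.00040698]), 'joint_efforts': array([ 3.24616594e-03, -7.22889018e+01, -6.23866868e+01,  7.81690213e-02,
        2.28168885e-02, -1.21425824e-04]), 'tcp_pos': array([0.25643414, 0.62418244, 0.21799404]), 'ee_rot': array([ 1.93656608e-01,  9.81069237e-01, -5.10100616e-04, -1.02955305e-04]), 'force': array([-0.03711575,  0.0456413 ,  0.25979986]), 'moment': array([ 0.030904  , -0.04366873, -0.03394955]), 'width': 0.9991569355224388} 0.0188
```

View pics/top0.png

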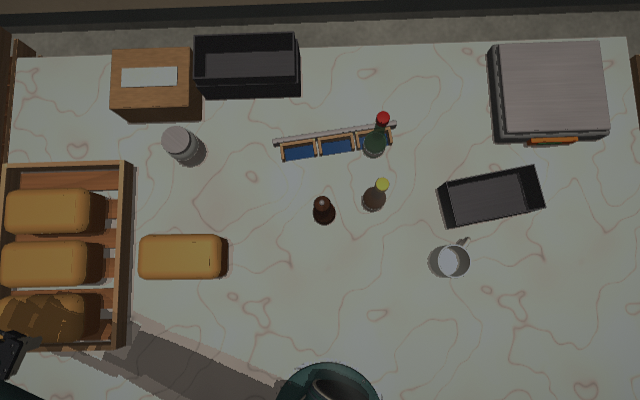

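View pics/scene0.png

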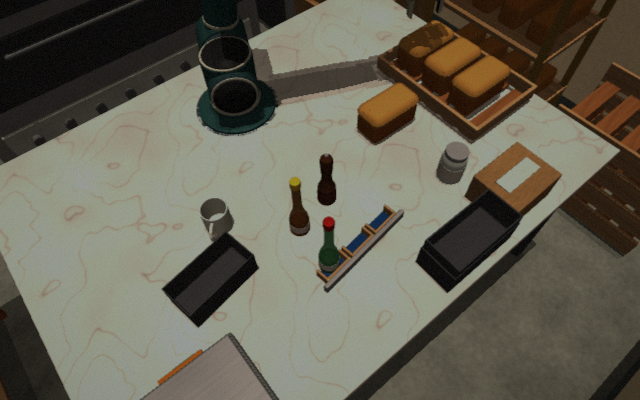

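The top view shows the bays at about (298,150), (338,146) and (375,142), with green in the right-hand one. The mill is at about (324,210) and the oil bottle at about (374,198). Next I enlarge both views for measuring.

```bash
python3 - <<'E'
import cv2,numpy as np
a=cv2.imread('pics/top0.png')[105:230,265:405]; b=cv2.imread('pics/scene0.png')[145:295,280:410]
a=cv2.resize(a,None,fx=3,fy=3,interpolation=2)
a=cv2.convertScaleAbs(a,alpha=1.7)
A=cv2.resize(cv2.imread('pics/top0.png')[105:230,265:405],(672,600),interpolation=2)
cv2.imwrite('pics/c1.png',cv2.convertScaleAbs(A,alpha=1.8))
E
```

```text
(no output)
```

View pics/c1.png

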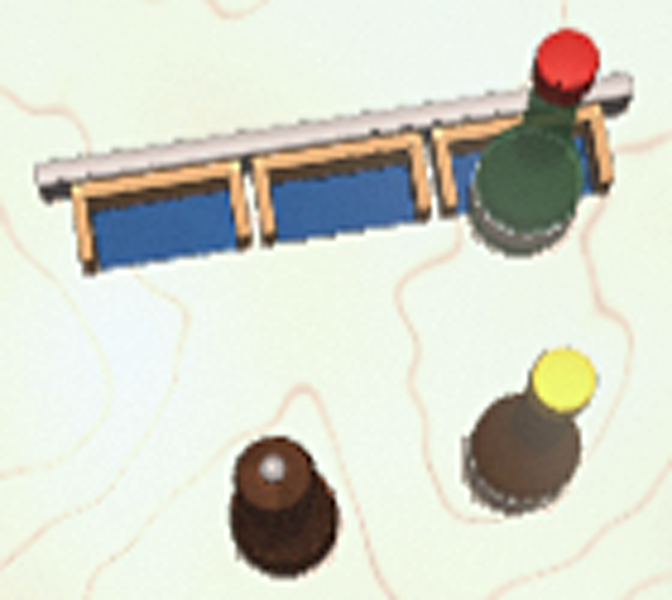

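```bash
python3 - <<'E'
from h import *
im=dict(np.load('pics/top0.npz'))
def P(u,v,z): return onz(im,265+(u+.5)/4.8-.5,105+(v+.5)/4.8-.5,z)
for n,u,v,z in [('b1L',97,268,0),('b1R',240,247,0),('b2L',270,242,0),('b2R',416,220,0),('stripL',40,165,.034),('stripR',627,77,.034),('oilcap',564,381,.238),('millknob',273,466,.212),('grcap',567,60,.238),('oilbot',512,514,0),('millbot',287,577,0),('grbot',520,255,0),('oilL52',468,455,.05),('oilR52',581,450,.05),('millL',231,520,.04),('millR',339,520,.04)]:
    print(n,np.round(P(u,v,z),4))
def Q(u,v,z): return np.round(onz(im,u,v,z),3)
print('mug',Q(449,262,.09),'tin near corner',Q(446,227,.0),Q(437,190,.09),'loaf',Q(228,278,0),Q(228,240,.1),'jar',Q(180,137,.12))
E
```

```text
b1L [0.651  0.0943 0.    ]
b1R [0.6605 0.0144 0.    ]
b2L [ 0.6628 -0.0023  0.    ]
b2R [ 0.6728 -0.0839  0.    ]
stripL [0.701  0.1208 0.034 ]
stripR [ 0.7401 -0.2     0.034 ]
oilcap [ 0.535  -0.1346  0.238 ]
millknob [ 0.5055 -0.0071  0.212 ]
grcap [ 0.6794 -0.1426  0.238 ]
oilbot [ 0.5065 -0.1303  0.    ]
millbot [ 0.4757 -0.007   0.    ]
grbot [ 0.651  -0.1408  0.    ]
oilL52 [ 0.5322 -0.1044  0.05  ]
oilR52 [ 0.5331 -0.1633  0.05  ]
millL [0.5028 0.0207 0.04  ]
millR [ 0.5012 -0.036   0.04  ]
mug [ 0.371 -0.3    0.09 ] tin near corner [ 0.461 -0.322  0.   ] [ 0.544 -0.283  0.09 ] loaf [0.346 0.244 0.   ] [0.437 0.22  0.1  ] jar [0.687 0.333 0.12 ]
```

Positions agree with the known sizes: bay pitch is 98 mm, and the caps sit above the feet. Plan: tilt the tool about 40° with the fingers 44 mm apart as a cradle. Then push the mill into the left bay and the oil bottle into the middle bay.

```bash
cat >> h.py <<'E'
from scipy.spatial.transform import Rotation as R
def goal(yaw,tilt):
    c,s=np.cos(yaw),np.sin(yaw); z=np.array([np.sin(tilt)*c,np.sin(tilt)*s,-np.cos(tilt)]); y=np.array([-s,c,0])
    return R.from_matrix(np.c_[np.cross(y,z),y,z])
def plan(wps,yaw=None,tilt=None):
    "turn about TCP first, then straight legs; prints tool-axis totals in row units"
    o=robot.get_obs(); r0=R.from_quat(o['ee_rot']); p=o['tcp_pos']
    z=r0.as_matrix()[:,2]; y=r0.as_matrix()[:,1]
    print('t',round(o['t'],2),'tcp',np.round(p,4),'yaw',np.degrees(np.arctan2(-y[0],y[1])).round(1),'tilt',np.degrees(np.arccos(-z[2])).round(1),'F',np.round(o['force'],1),'w',round(o['width']*93,1))
    r=r0
    if yaw is not None:
        r=goal(np.radians(yaw),np.radians(tilt)); print(' rot total',np.round(np.degrees((r0.inv()*r).as_rotvec())/6,2))
    for w in wps:
        w=np.array(w); print(' slide total',np.round(r.inv().apply(w-p)/.03,2),'to',w); p=w
E
python3 - <<'E'
from h import *
plan([(.40,.3,.27),(.449,-.0286,.27),(.449,-.0286,.016)],21.4,40)
E
```

```text
t 0.1 tcp [0.2564 0.6242 0.218 ] yaw -22.3 tilt 0.1 F [-0.   0.   0.3] w 92.9
 rot total [-2.55 -6.34 -6.98]
 slide total [ -1.51 -11.81  -1.  ] to [0.4  0.3  0.27]
 slide total [  1.9  -10.79  -1.59] to [ 0.449  -0.0286  0.27  ]
 slide total [5.44 0.   6.49] to [ 0.449  -0.0286  0.016 ]
```

{"method": "move_arm", "body": {
  "commands": [
    {"slide": [0,0,-0.8],"grip": 0.054},
    {"slide": [0,0,-0.8],"rot": [0,0,0],"grip": 0.054},
    {"rot": [-0.255,-0.634,-0.698],"grip": 0.054},
    {"rot": [-0.255,-0.634,-0.698],"grip": 0.054},
    {"rot": [-0.255,-0.634,-0.698],"grip": 0.054},
    {"rot": [-0.255,-0.634,-0.698],"grip": 0.054},
    {"rot": [-0.255,-0.634,-0.698],"grip": 0.054},
    {"rot": [-0.255,-0.634,-0.698],"grip": 0.054},
    {"rot": [-0.255,-0.634,-0.698],"grip": 0.054},
    {"rot": [-0.255,-0.634,-0.698],"grip": 0.054},
    {"rot": [-0.255,-0.634,-0.698],"grip": 0.054},
    {"rot": [-0.255,-0.634,-0.698],"grip": 0.054}
  ]
}}

```text
invalid input
```

```bash
python3 - <<'E'
from h import *
plan([(.42,.3,.27),(.449,-.0286,.27),(.449,-.0286,.016)],21.4,40)
print(robot.get_obs()['joints'].round(2))
E
```

```text
t 0.1 tcp [0.2564 0.6242 0.218 ] yaw -22.3 tilt 0.1 F [-0.   0.   0.3] w 92.9
 rot total [-2.55 -6.34 -6.98]
 slide total [ -1.98 -12.05  -0.6 ] to [0.42 0.3  0.27]
 slide total [  2.37 -10.55  -1.99] to [ 0.449  -0.0286  0.27  ]
 slide total [5.44 0.   6.49] to [ 0.449  -0.0286  0.016 ]
[ 1.14  0.12  1.44 -0.    1.58 -0.04]
```

Each row probably needs all three fields.

{"method": "move_arm", "body": {
  "commands": [
    {"rot": [0,0,0],"slide": [0,0,-0.8],"grip": 0.054},
    {"rot": [0,0,0],"slide": [0,0,-0.8],"grip": 0.054},
    {"rot": [-0.255,-0.634,-0.698],"slide": [0,0,0],"grip": 0.054},
    {"rot": [-0.255,-0.634,-0.698],"slide": [0,0,0],"grip": 0.054},
    {"rot": [-0.255,-0.634,-0.698],"slide": [0,0,0],"grip": 0.054},
    {"rot": [-0.255,-0.634,-0.698],"slide": [0,0,0],"grip": 0.054},
    {"rot": [-0.255,-0.634,-0.698],"slide": [0,0,0],"grip": 0.054},
    {"rot": [-0.255,-0.634,-0.698],"slide": [0,0,0],"grip": 0.054},
    {"rot": [-0.255,-0.634,-0.698],"slide": [0,0,0],"grip": 0.054},
    {"rot": [-0.255,-0.634,-0.698],"slide": [0,0,0],"grip": 0.054},
    {"rot": [-0.255,-0.634,-0.698],"slide": [0,0,0],"grip": 0.054},
    {"rot": [-0.255,-0.634,-0.698],"slide": [0,0,0],"grip": 0.054}
  ],
  "newtons": 30
}}

```text
t: 1.6
tcp_pos: [0.2563, 0.6243, 0.2663]
ee_rot: [-0.176, 0.923, 0.064, 0.337]
force: [-0.4, 0.6, 0.5]
width: 0.476
```

```bash
python3 - <<'E'
from h import *
plan([(.42,.3,.27),(.449,-.0286,.27),(.449,-.0286,.016)],21.4,40)
print(robot.get_obs()['joints'].round(2))
E
```

```text
t 1.6 tcp [0.2563 0.6243 0.2663] yaw 21.5 tilt 40.2 F [-0.4  0.6  0.5] w 44.2
 rot total [0.01 0.03 0.02]
 slide total [ -0.95 -12.06   0.64] to [0.42 0.3  0.27]
 slide total [  2.37 -10.55  -1.99] to [ 0.449  -0.0286  0.27  ]
 slide total [5.44 0.   6.49] to [ 0.449  -0.0286  0.016 ]
[ 1.39 -0.13  1.73 -0.63  1.2  -0.43]
```

{"method": "move_arm", "body": {
  "commands": [
    {"rot": [0,0,0],"slide": [-0.08,-1,0.053],"grip": 0.054},
    {"rot": [0,0,0],"slide": [-0.08,-1,0.053],"grip": 0.054},
    {"rot": [0,0,0],"slide": [-0.08,-1,0.053],"grip": 0.054},
    {"rot": [0,0,0],"slide": [-0.08,-1,0.053],"grip": 0.054},
    {"rot": [0,0,0],"slide": [-0.08,-1,0.053],"grip": 0.054},
    {"rot": [0,0,0],"slide": [-0.08,-1,0.053],"grip": 0.054},
    {"rot": [0,0,0],"slide": [-0.08,-1,0.053],"grip": 0.054},
    {"rot": [0,0,0],"slide": [-0.08,-1,0.053],"grip": 0.054},
    {"rot": [0,0,0],"slide": [-0.08,-1,0.053],"grip": 0.054},
    {"rot": [0,0,0],"slide": [-0.08,-1,0.053],"grip": 0.054},
    {"rot": [0,0,0],"slide": [-0.08,-1,0.053],"grip": 0.054},
    {"rot": [0,0,0],"slide": [-0.08,-1,0.053],"grip": 0.054}
  ]
}}

```text
t: 3.1
tcp_pos: [0.4199, 0.3008, 0.2702]
ee_rot: [-0.174, 0.923, 0.064, 0.336]
force: [0.5, 0.1, 0.4]
width: 0.471
```

{"method": "move_arm", "body": {
  "commands": [
    {"rot": [0,0,0],"slide": [0.2,-0.88,-0.165],"grip": 0.054},
    {"rot": [0,0,0],"slide": [0.2,-0.88,-0.165],"grip": 0.054},
    {"rot": [0,0,0],"slide": [0.2,-0.88,-0.165],"grip": 0.054},
    {"rot": [0,0,0],"slide": [0.2,-0.88,-0.165],"grip": 0.054},
    {"rot": [0,0,0],"slide": [0.2,-0.88,-0.165],"grip": 0.054},
    {"rot": [0,0,0],"slide": [0.2,-0.88,-0.165],"grip": 0.054},
    {"rot": [0,0,0],"slide": [0.2,-0.88,-0.165],"grip": 0.054},
    {"rot": [0,0,0],"slide": [0.2,-0.88,-0.165],"grip": 0.054},
    {"rot": [0,0,0],"slide": [0.2,-0.88,-0.165],"grip": 0.054},
    {"rot": [0,0,0],"slide": [0.2,-0.88,-0.165],"grip": 0.054},
    {"rot": [0,0,0],"slide": [0.2,-0.88,-0.165],"grip": 0.054},
    {"rot": [0,0,0],"slide": [0.2,-0.88,-0.165],"grip": 0.054}
  ]
}}

```text
t: 4.6
tcp_pos: [0.4712, -0.0203, 0.272]
ee_rot: [-0.175, 0.926, 0.063, 0.329]
force: [0.5, 0.7, -0.7]
width: 0.472
```

```bash
python3 - <<'E'
from h import *
plan([(.449,-.0286,.06),(.449,-.0286,.016),(.639,.0460,.016)])
print(robot.get_obs()['joints'].round(2))
E
```

```text
t 4.6 tcp [ 0.4712 -0.0203  0.272 ] yaw 21.4 tilt 39.1 F [ 0.5  0.7 -0.7] w 43.9
 slide total [5.07 0.   4.98] to [ 0.449  -0.0286  0.06  ]
 slide total [ 0.93 -0.    1.14] to [ 0.449  -0.0286  0.016 ]
 slide total [-5.28  0.    4.29] to [0.639 0.046 0.016]
[-0.38 -0.77  2.15  0.47  1.26 -2.35]
```

{"method": "move_arm", "body": {
  "commands": [
    {"rot": [0,0,0],"slide": [0.5,0,0.49],"grip": 0.054},
    {"rot": [0,0,0],"slide": [0.5,0,0.49],"grip": 0.054},
    {"rot": [0,0,0],"slide": [0.5,0,0.49],"grip": 0.054},
    {"rot": [0,0,0],"slide": [0.5,0,0.49],"grip": 0.054},
    {"rot": [0,0,0],"slide": [0.5,0,0.49],"grip": 0.054}
  ]
}}

```text
t: 5.22
tcp_pos: [0.4601, -0.0231, 0.1662]
ee_rot: [-0.175, 0.926, 0.063, 0.329]
force: [1.1, -0.3, -0.1]
width: 0.474
```

```bash
python3 - <<'E'
from h import *
plan([(.449,-.0286,.06),(.449,-.0286,.016),(.639,.0460,.016)],21.4,40)
print(robot.get_obs()['joints'].round(2))
E
```

```text
t 5.22 tcp [ 0.4601 -0.0231  0.1662] yaw 21.5 tilt 39.1 F [ 1.1 -0.3 -0.1] w 44.1
 rot total [ 0.01 -0.15 -0.  ]
 slide total [ 2.59 -0.04  2.45] to [ 0.449  -0.0286  0.06  ]
 slide total [0.94 0.   1.12] to [ 0.449  -0.0286  0.016 ]
 slide total [-5.21  0.    4.37] to [0.639 0.046 0.016]
[-0.4  -0.79  2.33  0.51  1.13 -2.46]
```

{"method": "move_arm", "body": {
  "commands": [
    {"rot": [0,0.92,0],"slide": [0,0,0],"grip": 0.054},
    {"rot": [0,0.92,0],"slide": [0,0,0],"grip": 0.054}
  ]
}}

```text
t: 5.48
tcp_pos: [0.46, -0.0236, 0.167]
ee_rot: [-0.18, 0.954, 0.045, 0.237]
force: [-0.8, 0.2, 0.2]
width: 0.471
```

```bash
python3 - <<'E'
from h import *
plan([(.449,-.0286,.07),(.449,-.0286,.016),(.638,.0455,.016)])
print(robot.get_obs()['joints'].round(2))
E
```

```text
t 5.47 tcp [ 0.46   -0.0236  0.167 ] yaw 21.4 tilt 27.9 F [-0.8  0.2  0.2] w 43.8
 slide total [ 1.87 -0.02  2.67] to [ 0.449  -0.0286  0.07  ]
 slide total [ 0.84 -0.    1.59] to [ 0.449  -0.0286  0.016 ]
 slide total [-5.98  0.    3.17] to [0.638  0.0455 0.016 ]
[-0.3  -0.67  2.21  0.32  1.23 -2.3 ]
```

{"method": "move_arm", "body": {
  "commands": [
    {"rot": [0,0,0],"slide": [0.47,0,0.67],"grip": 0.054},
    {"rot": [0,0,0],"slide": [0.47,0,0.67],"grip": 0.054},
    {"rot": [0,0,0],"slide": [0.47,0,0.67],"grip": 0.054},
    {"rot": [0,0,0],"slide": [0.46,0,0.67],"grip": 0.054},
    {"rot": [0,0,0],"slide": [0.28,0,0.53],"grip": 0.054},
    {"rot": [0,0,0],"slide": [0.28,0,0.53],"grip": 0.054},
    {"rot": [0,0,0],"slide": [0.28,0,0.53],"grip": 0.054},
    {"rot": [0,0,0],"slide": [0,0,0],"grip": 0.054}
  ]
}}

```text
t: 6.48
tcp_pos: [0.449, -0.0272, 0.015]
ee_rot: [-0.18, 0.953, 0.046, 0.237]
force: [0.5, -0.8, 0.2]
width: 0.476
```

```bash
python3 - <<'E'
from h import *
plan([(.638,.0455,.016)])
print(robot.get_obs()['joints'].round(2))
im=snap('top','top1'); c=cv2.resize(im['pixels'][90:290,240:440,::-1],(600,600),interpolation=2); cv2.imwrite('pics/c2.png',cv2.convertScaleAbs(c,alpha=1.8))
E
```

```text
t 6.47 tcp [ 0.449  -0.0272  0.015 ] yaw 21.4 tilt 28.0 F [ 0.5 -0.8  0.2] w 44.3
 slide total [-5.97 -0.05  3.14] to [0.638  0.0455 0.016 ]
[-0.32 -0.58  2.41  0.38  0.96 -2.43]
```

View pics/c2.png

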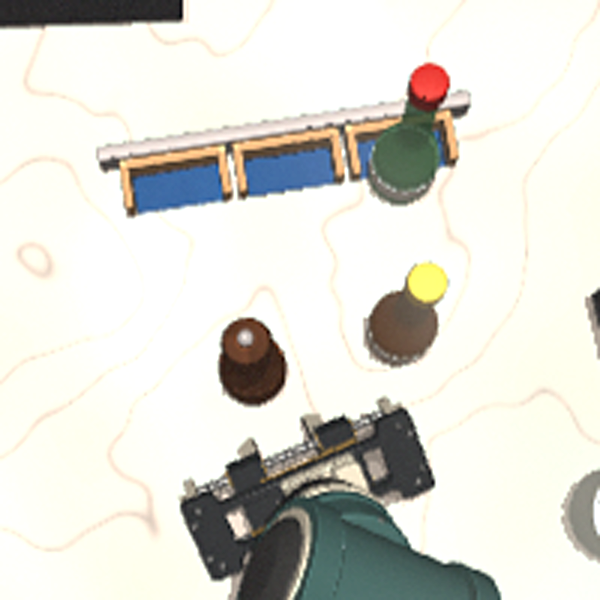

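The fingers at (250,460) and (330,430) sit squarely behind the mill at (252,365). I start pushing slowly.

{"method": "move_arm", "body": {
  "commands": [
    {"rot": [0,0,0],"slide": [-0.2,0,0.105],"grip": 0.054},
    {"rot": [0,0,0],"slide": [-0.2,0,0.105],"grip": 0.054},
    {"rot": [0,0,0],"slide": [-0.2,0,0.105],"grip": 0.054},
    {"rot": [0,0,0],"slide": [-0.2,0,0.105],"grip": 0.054},
    {"rot": [0,0,0],"slide": [-0.2,0,0.105],"grip": 0.054},
    {"rot": [0,0,0],"slide": [-0.2,0,0.105],"grip": 0.054},
    {"rot": [0,0,0],"slide": [-0.2,0,0.105],"grip": 0.054},
    {"rot": [0,0,0],"slide": [-0.2,0,0.105],"grip": 0.054},
    {"rot": [0,0,0],"slide": [-0.2,0,0.105],"grip": 0.054},
    {"rot": [0,0,0],"slide": [-0.2,0,0.105],"grip": 0.054},
    {"rot": [0,0,0],"slide": [-0.2,0,0.105],"grip": 0.054},
    {"rot": [0,0,0],"slide": [-0.2,0,0.105],"grip": 0.054}
  ]
}}

```text
t: 8.02
tcp_pos: [0.5257, 0.0024, 0.017]
ee_rot: [-0.18, 0.953, 0.046, 0.238]
force: [-1.7, -0.9, -1.7]
width: 0.473
```

```bash
cat >> h.py <<'E'
def blob(im,kind):
    hsv=cv2.cvtColor(im['pixels'],cv2.COLOR_RGB2HSV); h,s,v=cv2.split(hsv)
    m={'yellow':(h>24)&(h<34)&(s>150)&(v>90),'red':((h<5)|(h>175))&(s>170)&(v>90),'brown':(h<14)&(s>90)&(v<110)}[kind].astype('uint8')
    m[:90]=0;m[260:]=0;m[:,:255]=0;m[:,410:]=0
    n,l,st,c=cv2.connectedComponentsWithStats(m); return [(st[i],c[i].round(1)) for i in range(1,n) if st[i][4]>25]
def cap(im,z=.238): 
    return [np.round(onz(im,*c,z),4)for st,c in blob(im,'yellow')],[np.round(onz(im,*c,z),4)for st,c in blob(im,'red') if st[4]<200]
E
python3 - <<'E'
from h import *
im=snap('top','top2')
print(cap(im))
for st,c in blob(im,'brown'): print(st,c)
for n,p in (('knob exp if axis at tcp+25',None),): pass
plan([(.638,.0455,.016)])
c=cv2.resize(im['pixels'][90:290,240:440,::-1],(600,600),interpolation=2); cv2.imwrite('pics/c3.png',cv2.convertScaleAbs(c,alpha=1.8))
E
```

```text
([], [array([ 0.6796, -0.1429,  0.238 ])])
[376 119  13   8  45] [381.1 123.4]
[306 177  22  31 482] [316.2 193.4]
[364 187  17  22 156] [370.2 199.5]
t 8.07 tcp [0.5263 0.0025 0.0171] yaw 21.4 tilt 28.1 F [ 0.5 -0.1 -0.7] w 44.0
 slide total [-3.5  -0.03  1.91] to [0.638  0.0455 0.016 ]
```

View pics/c3.png

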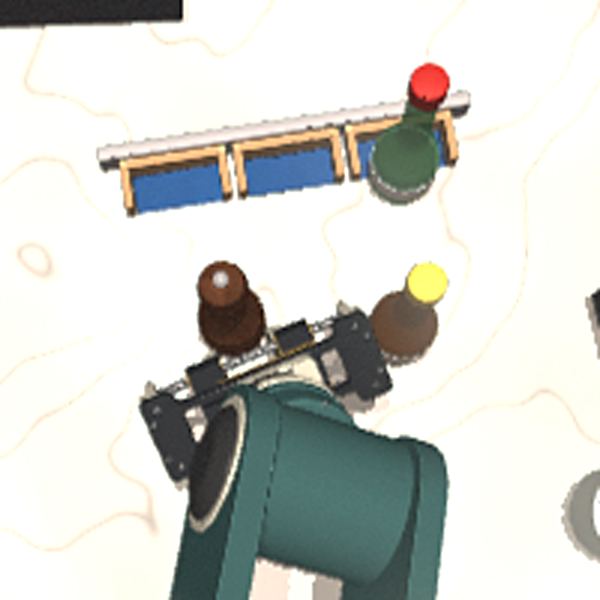

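The cradle holds the mill at (232,315), but the gripper's right end (385,360) will pass close to the oil bottle (405,325). I curve left first to gain clearance.

{"method": "move_arm", "body": {
  "commands": [
    {"rot": [0,0,0],"slide": [-0.1,0.08,0.05],"grip": 0.054},
    {"rot": [0,0,0],"slide": [-0.15,0.09,0.08],"grip": 0.054},
    {"rot": [0,0,0],"slide": [-0.15,0.09,0.08],"grip": 0.054},
    {"rot": [0,0,0],"slide": [-0.15,0.09,0.08],"grip": 0.054},
    {"rot": [0,0,0],"slide": [-0.15,0.09,0.08],"grip": 0.054}
  ]
}}

```text
t: 8.7
tcp_pos: [0.5429, 0.0235, 0.0172]
ee_rot: [-0.18, 0.953, 0.046, 0.238]
force: [-0.9, -1.3, -0.8]
width: 0.471
```

```bash
python3 - <<'E'
from h import *
im=snap('top','top3')
print(cap(im))
for st,c in blob(im,'brown'): print(st,c)
plan([(.638,.0455,.016)])
E
```

```text
([], [array([ 0.6794, -0.1429,  0.238 ])])
[376 119  12   8  41] [381.  123.5]
[297 170  23  32 497] [307.5 186.5]
[364 187  17  22 160] [370.1 199.3]
t 8.75 tcp [0.5432 0.0238 0.0173] yaw 21.4 tilt 28.1 F [-0.9 -0.4 -2. ] w 44.0
 slide total [-2.81 -0.48  1.55] to [0.638  0.0455 0.016 ]
```

{"method": "move_arm", "body": {
  "commands": [
    {"rot": [0,0,0],"slide": [-0.175,-0.03,0.094],"grip": 0.054},
    {"rot": [0,0,0],"slide": [-0.175,-0.03,0.094],"grip": 0.054},
    {"rot": [0,0,0],"slide": [-0.175,-0.03,0.094],"grip": 0.054},
    {"rot": [0,0,0],"slide": [-0.175,-0.03,0.094],"grip": 0.054},
    {"rot": [0,0,0],"slide": [-0.175,-0.03,0.094],"grip": 0.054},
    {"rot": [0,0,0],"slide": [-0.175,-0.03,0.094],"grip": 0.054},
    {"rot": [0,0,0],"slide": [-0.175,-0.03,0.094],"grip": 0.054},
    {"rot": [0,0,0],"slide": [-0.175,-0.03,0.094],"grip": 0.054},
    {"rot": [0,0,0],"slide": [-0.175,-0.03,0.094],"grip": 0.054},
    {"rot": [0,0,0],"slide": [-0.175,-0.03,0.094],"grip": 0.054}
  ]
}}

```text
t: 10.0
tcp_pos: [0.6018, 0.0366, 0.017]
ee_rot: [-0.18, 0.953, 0.046, 0.238]
force: [-4.2, -0.3, 1.5]
width: 0.476
```

```bash
python3 - <<'E'
from h import *
im=snap('top','top4')
print(cap(im))
for st,c in blob(im,'brown'): print(st,c)
plan([(.638,.0455,.016)])
c=cv2.resize(im['pixels'][90:290,240:440,::-1],(600,600),interpolation=2); cv2.imwrite('pics/c4.png',cv2.convertScaleAbs(c,alpha=1.8))
E
```

```text
([], [array([ 0.6794, -0.1429,  0.238 ])])
[376 119  13   8  42] [381.3 123.3]
[289 144  26  34 526] [301.  161.6]
[364 187  18  22 144] [371.3 199. ]
t 10.05 tcp [0.6023 0.0367 0.0172] yaw 21.4 tilt 28.1 F [-1.1  0.2 -0.7] w 44.1
 slide total [-1.05 -0.16  0.61] to [0.638  0.0455 0.016 ]
```

View pics/c4.png

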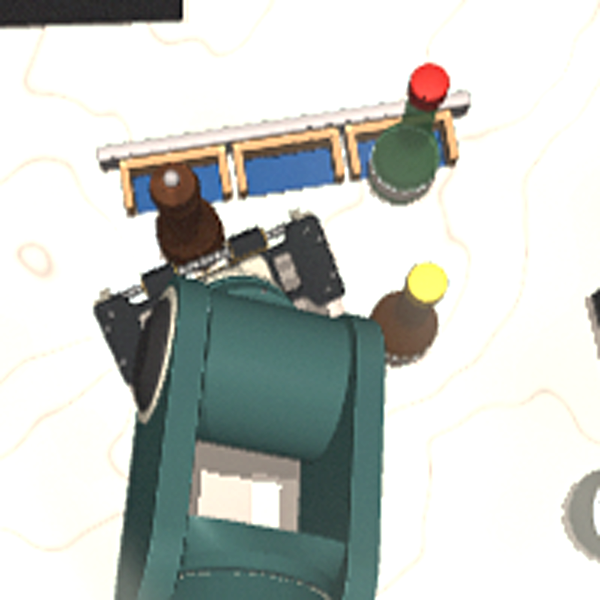

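The mill (190,230) is entering the left bay centrally, and the oil bottle hasn't moved. I push it home.

{"method": "move_arm", "body": {
  "commands": [
    {"rot": [0,0,0],"slide": [-0.15,-0.022,0.085],"grip": 0.054},
    {"rot": [0,0,0],"slide": [-0.15,-0.022,0.085],"grip": 0.054},
    {"rot": [0,0,0],"slide": [-0.15,-0.022,0.085],"grip": 0.054},
    {"rot": [0,0,0],"slide": [-0.15,-0.022,0.085],"grip": 0.054},
    {"rot": [0,0,0],"slide": [-0.15,-0.022,0.085],"grip": 0.054},
    {"rot": [0,0,0],"slide": [-0.1,-0.015,0.055],"grip": 0.054},
    {"rot": [0,0,0],"slide": [-0.1,-0.015,0.055],"grip": 0.054}
  ]
}}

```text
t: 10.92
tcp_pos: [0.6337, 0.0446, 0.0164]
ee_rot: [-0.18, 0.953, 0.046, 0.238]
force: [-5.4, -0.9, 5.7]
width: 0.473
```

```bash
python3 - <<'E'
from h import *
im=snap('top','top5')
for st,c in blob(im,'brown'): print(st,c)
plan([(.638,.0455,.016)])
# knob: bright gray spot inside mill head
p=im['pixels'].astype(int); sub=p[120:175,285:320]; 
g=(sub.min(2)>70)&((sub.max(2)-sub.min(2))<35)
n,l,st,c=cv2.connectedComponentsWithStats(g.astype('uint8'))
for i in range(1,n):
    if 3<st[i][4]<40: print('knob?',st[i],np.round(onz(im,285+c[i][0],120+c[i][1],.212),4))
c=cv2.resize(im['pixels'][100:220,260:420,::-1],(800,600),interpolation=2); cv2.imwrite('pics/c5.png',cv2.convertScaleAbs(c,alpha=1.8))
E
```

```text
[376 119  13   8  45] [381.2 123.4]
[286 131  25  35 531] [297.4 148.8]
[364 187  17  22 180] [370.5 199.3]
t 10.97 tcp [0.634  0.0447 0.0164] yaw 21.4 tilt 28.1 F [-3.3 -0.7  3.4] w 44.1
 slide total [-0.11 -0.02  0.08] to [0.638  0.0455 0.016 ]
knob? [ 6 13  5  5 18] [0.6542 0.052  0.212 ]
knob? [30 21  5 13 32] [ 6.257e-01 -3.000e-04  2.120e-01]
knob? [24 39  4  4  7] [0.5956 0.0145 0.212 ]
knob? [ 0 40  6  8 36] [0.591  0.0647 0.212 ]
knob? [13 43  7  4 10] [0.5872 0.0346 0.212 ]
knob? [21 42  2  2  4] [0.592  0.0231 0.212 ]
knob? [ 7 51  2  4  6] [0.5701 0.054  0.212 ]
```

View pics/c5.png

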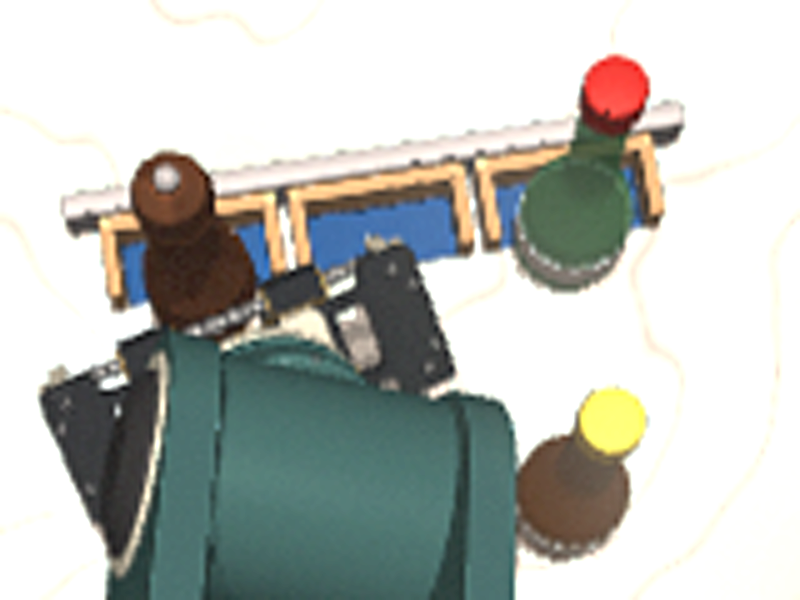

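The knob reads (0.654, 0.052), about 7 mm short. The right finger is near the divider, so I back off, square the tool to the bay and finish.

{"method": "move_arm", "body": {
  "commands": [
    {"rot": [0,0,0],"slide": [0.18,0,-0.095],"grip": 0.054},
    {"rot": [0,0,0],"slide": [0.18,0,-0.095],"grip": 0.054},
    {"rot": [0.26,0,0.49],"slide": [0,0,0],"grip": 0.054},
    {"rot": [0.26,0,0.49],"slide": [0,0,0],"grip": 0.054},
    {"rot": [0.26,0,0.49],"slide": [0,0,0],"grip": 0.054},
    {"rot": [0,0,0],"slide": [0,0,0],"grip": 0.054}
  ]
}}

```text
t: 11.72
tcp_pos: [0.6216, 0.0403, 0.0162]
ee_rot: [-0.097, 0.965, 0.025, 0.241]
force: [-0.3, -0.2, 0.5]
width: 0.471
```

```bash
python3 - <<'E'
from h import *
plan([(.628,.0475,.016),(.640,.0502,.016)])
E
```

```text
t 11.72 tcp [0.6216 0.0403 0.0162] yaw 11.5 tilt 28.1 F [-0.3 -0.2  0.5] w 43.8
 slide total [-0.22  0.19  0.13] to [0.628  0.0475 0.016 ]
 slide total [-0.36  0.01  0.19] to [0.64   0.0502 0.016 ]
```

{"method": "move_arm", "body": {
  "commands": [
    {"rot": [0,0,0],"slide": [0,0.19,0],"grip": 0.054},
    {"rot": [0,0,0],"slide": [-0.12,0,0.064],"grip": 0.054},
    {"rot": [0,0,0],"slide": [-0.12,0,0.064],"grip": 0.054},
    {"rot": [0,0,0],"slide": [-0.12,0,0.064],"grip": 0.054},
    {"rot": [0,0,0],"slide": [-0.12,0,0.064],"grip": 0.054},
    {"rot": [0,0,0],"slide": [-0.1,0,0.053],"grip": 0.054}
  ]
}}

```text
t: 12.48
tcp_pos: [0.6391, 0.0495, 0.0153]
ee_rot: [-0.097, 0.966, 0.025, 0.239]
force: [-39.4, -8.9, 23.8]
width: 0.474
```

```bash
cat >> h.py <<'E'
def knob(im,u0,v0):
    p=im['pixels'].astype(int); s=p[v0-12:v0+12,u0-12:u0+12]
    g=(s.min(2)>70)&((s.max(2)-s.min(2))<35)
    n,l,st,c=cv2.connectedComponentsWithStats(g.astype('uint8'))
    for i in range(1,n):
        if 5<st[i][4]<40: print('knob?',c[i].round(1)+[u0-12,v0-12],st[i][4],np.round(onz(im,u0-12+c[i][0],v0-12+c[i][1],.212),4))
E
python3 - <<'E'
from h import *
im=snap('top','top6'); knob(im,293,134)
plan([(.640,.0502,.016)])
E
```

```text
knob? [292.  132.8] 19 [0.6595 0.0535 0.212 ]
t 12.53 tcp [0.6391 0.0495 0.0153] yaw 11.5 tilt 27.8 F [-23.4  -3.9  13.2] w 44.4
 slide total [-0.04  0.02 -0.01] to [0.64   0.0502 0.016 ]
```

Force jumped to 39 N against the wall and the knob is at (0.6595, 0.0535), so the mill is home. I retreat and plan the route behind the oil bottle.

{"method": "move_arm", "body": {
  "commands": [
    {"rot": [0,0,0],"slide": [0.2,0,-0.105],"grip": 0.054},
    {"rot": [0,0,0],"slide": [0.4,0,-0.21],"grip": 0.054},
    {"rot": [0,0,0],"slide": [0.6,0,-0.35],"grip": 0.054},
    {"rot": [0,0,0],"slide": [0.7,0,-0.42],"grip": 0.054},
    {"rot": [0,0,0],"slide": [0.7,0,-0.42],"grip": 0.054},
    {"rot": [0,0,0],"slide": [0.7,0,-0.42],"grip": 0.054},
    {"rot": [0,0,0],"slide": [0.7,0,-0.42],"grip": 0.054},
    {"rot": [0,0,0],"slide": [0.7,0,-0.42],"grip": 0.054},
    {"rot": [0,0,0],"slide": [0,0,0],"grip": 0.054}
  ]
}}

```text
t: 13.65
tcp_pos: [0.4792, 0.0169, 0.0233]
ee_rot: [-0.096, 0.965, 0.025, 0.242]
force: [1.1, -0.3, -0.0]
width: 0.468
```

```bash
python3 - <<'E'
from h import *
im=snap('top','top7'); knob(im,292,133); print(cap(im)); print(blob(im,'yellow'))
plan([(.455,-.02,.04),(.455,-.163,.04),(.455,-.163,.016),(.4885,-.151,.016)],20,28); print(robot.get_obs()['joints'].round(2))
E
```

```text
knob? [292.  132.8] 19 [0.6595 0.0535 0.212 ]
([], [array([ 0.6796, -0.1427,  0.238 ])])
[]
t 13.7 tcp [0.48   0.017  0.0235] yaw 11.4 tilt 28.2 F [-0.1  0.6  1. ] w 44.1
 rot total [-0.67  0.03 -1.27]
 slide total [ 0.81 -0.87 -1.05] to [ 0.455 -0.02   0.04 ]
 slide total [ 1.44 -4.48 -0.77] to [ 0.455 -0.163  0.04 ]
 slide total [ 0.38 -0.    0.71] to [ 0.455 -0.163  0.016]
 slide total [-1.05 -0.01  0.56] to [ 0.4885 -0.151   0.016 ]
[-0.11 -0.54  2.38  0.19  0.84 -1.97]
```

{"method": "move_arm", "body": {
  "commands": [
    {"rot": [-0.335,0,-0.635],"slide": [0,0,0],"grip": 0.054},
    {"rot": [-0.335,0,-0.635],"slide": [0,0,0],"grip": 0.054},
    {"rot": [0,0,0],"slide": [0.4,-0.44,-0.52],"grip": 0.054},
    {"rot": [0,0,0],"slide": [0.4,-0.44,-0.52],"grip": 0.054},
    {"rot": [0,0,0],"slide": [0.24,-0.75,-0.13],"grip": 0.054},
    {"rot": [0,0,0],"slide": [0.24,-0.75,-0.13],"grip": 0.054},
    {"rot": [0,0,0],"slide": [0.24,-0.75,-0.13],"grip": 0.054},
    {"rot": [0,0,0],"slide": [0.24,-0.75,-0.13],"grip": 0.054},
    {"rot": [0,0,0],"slide": [0.24,-0.75,-0.13],"grip": 0.054},
    {"rot": [0,0,0],"slide": [0.24,-0.75,-0.13],"grip": 0.054},
    {"rot": [0,0,0],"slide": [0,0,0],"grip": 0.054}
  ]
}}

```text
t: 15.08
tcp_pos: [0.4559, -0.1648, 0.0392]
ee_rot: [-0.168, 0.956, 0.043, 0.239]
force: [-0.5, 0.6, 0.1]
width: 0.473
```

```bash
python3 - <<'E'
from h import *
im=snap('top','top8'); p=im['pixels'][175:195,370:395].reshape(-1,3); print(cv2.cvtColor(im['pixels'],cv2.COLOR_RGB2HSV)[184,381])
plan([(.455,-.163,.016),(.4885,-.151,.016)],20,28); print(robot.get_obs()['joints'].round(2))
c=cv2.resize(im['pixels'][90:290,240:480,::-1],(720,600),interpolation=2); cv2.imwrite('pics/c8.png',cv2.convertScaleAbs(c,alpha=1.8))
E
```

```text
[ 32 138 151]
t 15.12 tcp [ 0.4557 -0.164   0.039 ] yaw 20.0 tilt 28.1 F [ 0.4  1.  -0. ] w 44.1
 rot total [ 0.01  0.01 -0.01]
 slide total [0.37 0.04 0.67] to [ 0.455 -0.163  0.016]
 slide total [-1.05 -0.01  0.56] to [ 0.4885 -0.151   0.016 ]
[-0.65 -0.42  2.27  0.47  1.06 -2.76]
```

View pics/c8.png

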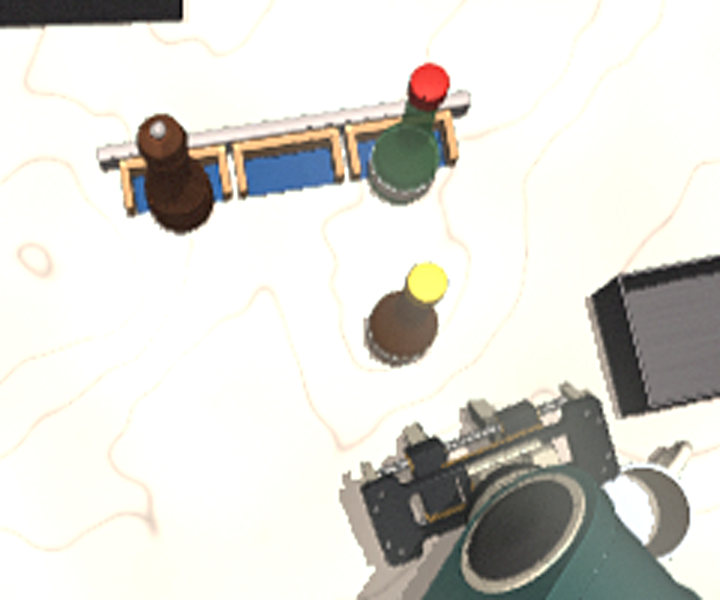

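```bash
python3 - <<'E'
from h import *
im=dict(np.load('pics/top8.npz'))
E=lambda p:np.round((np.array(proj(im,p))-[240,90])*3,0)
print('tcp',E((.4557,-.164,.039)),'oil foot',E((.535,-.134,0)),E((.535,-.134,.05)),'oil cap',E((.535,-.134,.24)),'f tips',E((.4557-.011,-.164+.030,.039)),E((.4557+.011,-.164-.030,.039)))
E
```

```text
tcp [441. 419.] oil foot [397. 333.] [402. 324.] oil cap [426. 281.] f tips [405. 433.] [476. 404.]
```

Projections agree with the picture within about 3 mm (cap at (427,283) against a predicted (426,281)). I lower the fingers and move up to the oil bottle.

{"method": "move_arm", "body": {
  "commands": [
    {"rot": [0,0,0],"slide": [0.18,0.05,0.33],"grip": 0.054},
    {"rot": [0,0,0],"slide": [0.18,0.05,0.33],"grip": 0.054},
    {"rot": [0,0,0],"slide": [-0.25,0,0.133],"grip": 0.054},
    {"rot": [0,0,0],"slide": [-0.25,0,0.133],"grip": 0.054},
    {"rot": [0,0,0],"slide": [-0.25,0,0.133],"grip": 0.054},
    {"rot": [0,0,0],"slide": [-0.2,0,0.106],"grip": 0.054},
    {"rot": [0,0,0],"slide": [-0.2,0,0.106],"grip": 0.054},
    {"rot": [0,0,0],"slide": [-0.2,0,0.106],"grip": 0.054},
    {"rot": [0,0,0],"slide": [-0.2,0,0.106],"grip": 0.054},
    {"rot": [0,0,0],"slide": [-0.2,0,0.106],"grip": 0.054},
    {"rot": [0,0,0],"slide": [-0.2,0,0.106],"grip": 0.054}
  ]
}}

```text
t: 16.5
tcp_pos: [0.5168, -0.1381, 0.017]
ee_rot: [-0.169, 0.955, 0.042, 0.239]
force: [-2.7, -3.1, 1.0]
width: 0.471
```

```bash
sed -i 's/(s>150)&(v>90)/(s>120)\&(v>110)/' h.py; python3 - <<'E'
from h import *
im=snap('top','top9'); print(cap(im))
o=robot.get_obs(); 
plan([(.5890,-.0545,.016)]); print(robot.get_obs()['joints'].round(2))
E
```

```text
([array([ 0.5391, -0.1314,  0.238 ])], [array([ 0.6794, -0.1429,  0.238 ])])
t 16.55 tcp [ 0.5173 -0.138   0.0171] yaw 20.0 tilt 28.1 F [-1.8 -1.9 -1.2] w 44.2
 slide total [-2.8   1.79  1.54] to [ 0.589  -0.0545  0.016 ]
[-0.51 -0.28  2.21  0.46  0.93 -2.66]
```

{"method": "move_arm", "body": {
  "commands": [
    {"rot": [0,0,0],"slide": [-0.15,0.07,0.08],"grip": 0.054},
    {"rot": [0,0,0],"slide": [-0.175,0.1,0.095],"grip": 0.054},
    {"rot": [0,0,0],"slide": [-0.175,0.112,0.096],"grip": 0.054},
    {"rot": [0,0,0],"slide": [-0.175,0.112,0.096],"grip": 0.054},
    {"rot": [0,0,0],"slide": [-0.175,0.112,0.096],"grip": 0.054},
    {"rot": [0,0,0],"slide": [-0.175,0.112,0.096],"grip": 0.054},
    {"rot": [0,0,0],"slide": [-0.175,0.112,0.096],"grip": 0.054},
    {"rot": [0,0,0],"slide": [-0.175,0.112,0.096],"grip": 0.054}
  ]
}}

```text
t: 17.55
tcp_pos: [0.5524, -0.098, 0.0168]
ee_rot: [-0.169, 0.955, 0.043, 0.239]
force: [-4.4, -3.9, 3.1]
width: 0.478
```

```bash
python3 - <<'E'
from h import *
im=snap('top','top10'); print(cap(im)); knob(im,292,133)
plan([(.5913,-.056,.016)]); print(robot.get_obs()['joints'].round(2))
E
```

```text
([array([ 0.5737, -0.0911,  0.238 ])], [array([ 0.6794, -0.1429,  0.238 ])])
knob? [292.  132.9] 20 [0.6592 0.0534 0.212 ]
t 17.6 tcp [ 0.5527 -0.0975  0.0168] yaw 20.0 tilt 28.1 F [-2.  -2.7 -0.1] w 43.6
 slide total [-1.47  0.86  0.82] to [ 0.5913 -0.056   0.016 ]
[-0.39 -0.23  2.17  0.43  0.87 -2.54]
```

{"method": "move_arm", "body": {
  "commands": [
    {"rot": [0,0,0],"slide": [-0.183,0.108,0.102],"grip": 0.054},
    {"rot": [0,0,0],"slide": [-0.183,0.108,0.102],"grip": 0.054},
    {"rot": [0,0,0],"slide": [-0.183,0.108,0.102],"grip": 0.054},
    {"rot": [0,0,0],"slide": [-0.183,0.108,0.102],"grip": 0.054},
    {"rot": [0,0,0],"slide": [-0.183,0.108,0.102],"grip": 0.054},
    {"rot": [0,0,0],"slide": [-0.183,0.108,0.102],"grip": 0.054},
    {"rot": [0,0,0],"slide": [-0.183,0.108,0.102],"grip": 0.054},
    {"rot": [0,0,0],"slide": [-0.183,0.108,0.102],"grip": 0.054},
    {"rot": [0,0,0],"slide": [0,0,0],"grip": 0.054},
    {"rot": [0,0,0],"slide": [0.25,0,-0.133],"grip": 0.054},
    {"rot": [0,0,0],"slide": [0.25,0,-0.133],"grip": 0.054}
  ]
}}

```text
t: 18.98
tcp_pos: [0.5734, -0.0625, 0.0153]
ee_rot: [-0.169, 0.955, 0.043, 0.239]
force: [0.1, 0.2, 0.9]
width: 0.474
```

```bash
python3 - <<'E'
from h import *
im=snap('top','top11'); print(cap(im)); knob(im,292,133)
f=np.array([.993,.121]); home=np.array([.6738,-.0424])
a=cap(im)[0][0][:2]; u=home-a; u/=np.linalg.norm(u); print('dir',np.degrees(np.arctan2(u[1],u[0])))
s=a-f*.032; e=home-f*.0235
plan([(*s,.016),(*e,.016)],7,28)
E
```

```text
([array([ 0.6125, -0.0495,  0.238 ])], [array([ 0.6794, -0.1427,  0.238 ])])
knob? [292.  132.9] 20 [0.6592 0.0534 0.212 ]
dir 6.606777200003649
t 19.02 tcp [ 0.5728 -0.0628  0.0152] yaw 20.0 tilt 28.0 F [-0.2 -0.8 -0.8] w 43.8
 rot total [1.03 0.01 1.91]
 slide total [-0.28  0.28  0.12] to [ 0.580724 -0.053372  0.016   ]
 slide total [-2.07 -0.01  1.1 ] to [ 0.6504645 -0.0452435  0.016    ]
```

{"method": "move_arm", "body": {
  "commands": [
    {"rot": [0.343,0,0.637],"slide": [0,0,0],"grip": 0.054},
    {"rot": [0.343,0,0.637],"slide": [0,0,0],"grip": 0.054},
    {"rot": [0.343,0,0.637],"slide": [0,0,0],"grip": 0.054},
    {"rot": [0,0,0],"slide": [0,0.28,0],"grip": 0.054},
    {"rot": [0,0,0],"slide": [-0.25,0,0.12],"grip": 0.054},
    {"rot": [0,0,0],"slide": [-0.19,0,0.1],"grip": 0.054},
    {"rot": [0,0,0],"slide": [-0.19,0,0.1],"grip": 0.054},
    {"rot": [0,0,0],"slide": [-0.19,0,0.1],"grip": 0.054},
    {"rot": [0,0,0],"slide": [-0.19,0,0.1],"grip": 0.054},
    {"rot": [0,0,0],"slide": [-0.19,0,0.1],"grip": 0.054},
    {"rot": [0,0,0],"slide": [-0.19,0,0.1],"grip": 0.054},
    {"rot": [0,0,0],"slide": [-0.19,0,0.1],"grip": 0.054}
  ]
}}

```text
t: 20.52
tcp_pos: [0.6265, -0.0478, 0.0158]
ee_rot: [-0.06, 0.968, 0.015, 0.242]
force: [-5.6, -0.7, 1.7]
width: 0.471
```

```bash
python3 - <<'E'
from h import *
im=snap('top','top12'); print(cap(im)); knob(im,292,133)
plan([(.6505,-.0452,.016)])
c=cv2.resize(im['pixels'][100:220,260:420,::-1],(800,600),interpolation=2); cv2.imwrite('pics/c12.png',cv2.convertScaleAbs(c,alpha=1.8))
E
```

```text
([array([ 0.6495, -0.0462,  0.238 ])], [array([ 0.6794, -0.1429,  0.238 ])])
knob? [292.  132.9] 20 [0.6592 0.0534 0.212 ]
t 20.57 tcp [ 0.6271 -0.0478  0.016 ] yaw 7.0 tilt 28.0 F [-3.  -1.3 -0.2] w 43.5
 slide total [-0.69 -0.01  0.37] to [ 0.6505 -0.0452  0.016 ]
```

View pics/c12.png

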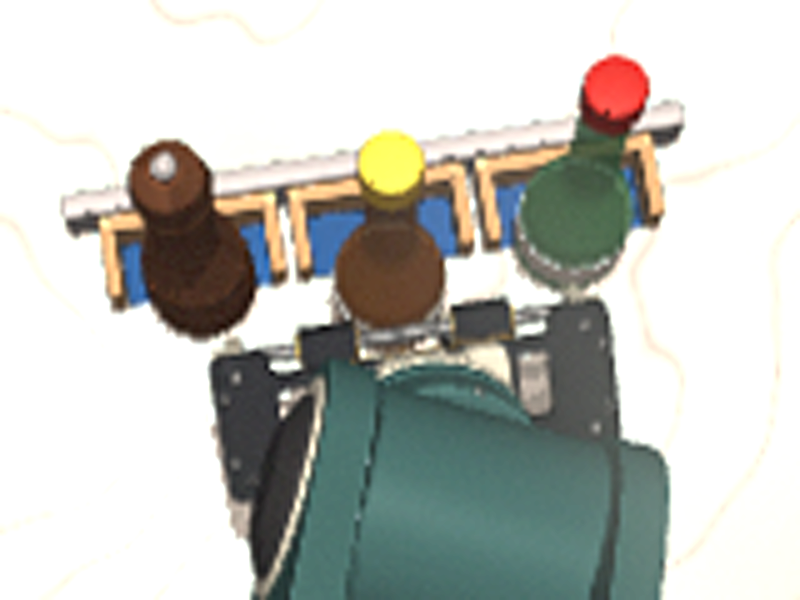

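The oil bottle (390,280) is centred in the middle bay's mouth. The gripper body will come near the mill and the green bottle, so I back off slightly and tilt to 40° for the last stretch.

{"method": "move_arm", "body": {
  "commands": [
    {"rot": [0,0,0],"slide": [0.25,0,-0.133],"grip": 0.054},
    {"rot": [0,-1,0],"slide": [0,0,0],"grip": 0.054},
    {"rot": [0,-1,0],"slide": [0,0,0],"grip": 0.054},
    {"rot": [0,0,0],"slide": [0,0,0],"grip": 0.054}
  ]
}}

```text
t: 21.08
tcp_pos: [0.6162, -0.0488, 0.015]
ee_rot: [-0.057, 0.938, 0.021, 0.341]
force: [0.0, -0.5, -0.0]
width: 0.474
```

```bash
python3 - <<'E'
from h import *
im=snap('top','top13'); print(cap(im)); knob(im,292,133)
plan([(.6515,-.0452,.016)])
E
```

```text
([array([ 0.6504, -0.0462,  0.238 ])], [array([ 0.6794, -0.1429,  0.238 ])])
knob? [292.  132.9] 20 [0.6592 0.0534 0.212 ]
t 21.12 tcp [ 0.6172 -0.0489  0.016 ] yaw 7.0 tilt 40.0 F [-0.4 -0.3  0.2] w 44.0
 slide total [-0.88 -0.02  0.74] to [ 0.6515 -0.0452  0.016 ]
```

{"method": "move_arm", "body": {
  "commands": [
    {"rot": [0,0,0],"slide": [-0.12,0,0.1],"grip": 0.054},
    {"rot": [0,0,0],"slide": [-0.12,0,0.1],"grip": 0.054},
    {"rot": [0,0,0],"slide": [-0.12,0,0.1],"grip": 0.054},
    {"rot": [0,0,0],"slide": [-0.12,0,0.1],"grip": 0.054},
    {"rot": [0,0,0],"slide": [-0.12,0,0.1],"grip": 0.054},
    {"rot": [0,0,0],"slide": [-0.12,0,0.1],"grip": 0.054}
  ]
}}

```text
t: 21.88
tcp_pos: [0.6463, -0.0451, 0.0165]
ee_rot: [-0.058, 0.938, 0.021, 0.342]
force: [-5.7, -0.2, 3.9]
width: 0.472
```

```bash
python3 - <<'E'
from h import *
im=snap('top','top14'); print(cap(im)); knob(im,292,133)
plan([(.6515,-.0452,.016)])
E
```

```text
([array([ 0.6683, -0.0438,  0.238 ])], [array([ 0.6794, -0.1427,  0.238 ])])
knob? [292.  132.9] 20 [0.6592 0.0534 0.212 ]
t 21.93 tcp [ 0.6468 -0.0451  0.0166] yaw 7.0 tilt 40.1 F [-4.   0.4  1.7] w 44.1
 slide total [-0.11 -0.02  0.12] to [ 0.6515 -0.0452  0.016 ]
```

Contact is still light, so a few millimetres remain to the wall.

{"method": "move_arm", "body": {
  "commands": [
    {"rot": [0,0,0],"slide": [-0.07,0,0.059],"grip": 0.054},
    {"rot": [0,0,0],"slide": [-0.07,0,0.059],"grip": 0.054}
  ]
}}

```text
t: 22.18
tcp_pos: [0.6511, -0.0444, 0.0161]
ee_rot: [-0.058, 0.938, 0.021, 0.341]
force: [-26.0, -7.0, 14.2]
width: 0.478
```

```bash
python3 - <<'E'
from h import *
im=snap('top','top15'); print(cap(im)); knob(im,292,133)
plan([(.6515,-.0452,.016)])
E
```

```text
([array([ 0.6719, -0.043 ,  0.238 ])], [array([ 0.6794, -0.1427,  0.238 ])])
knob? [292.  132.9] 20 [0.6592 0.0534 0.212 ]
t 22.23 tcp [ 0.6511 -0.0445  0.016 ] yaw 7.1 tilt 40.0 F [-17.5  -3.6   9.5] w 44.2
 slide total [-0.01 -0.03  0.01] to [ 0.6515 -0.0452  0.016 ]
```

Force rose to 26 N, so the bottle is on the back wall, with its cap 2 mm from the predicted home. I retreat and check.

{"method": "move_arm", "body": {
  "commands": [
    {"rot": [0,0,0],"slide": [0.15,0,-0.126],"grip": 0.054},
    {"rot": [0,0,0],"slide": [0.4,0,-0.34],"grip": 0.054},
    {"rot": [0,0,0],"slide": [0.6,0,-0.5],"grip": 0.054},
    {"rot": [0,0,0],"slide": [0.7,0,-0.6],"grip": 0.054},
    {"rot": [0,0,0],"slide": [0.7,0,-0.6],"grip": 0.054},
    {"rot": [0,0,0],"slide": [0.3,0,-0.25],"grip": 0.054},
    {"rot": [0,0,0],"slide": [0,0,0],"grip": 0.054}
  ]
}}

```text
t: 23.1
tcp_pos: [0.5402, -0.0585, 0.0173]
ee_rot: [-0.057, 0.938, 0.021, 0.342]
force: [0.1, 0.4, 0.0]
width: 0.476
```

```bash
python3 - <<'E'
from h import *
im=snap('top','top16'); print(cap(im)); knob(im,292,133); plan([])
a=im['pixels'][100:180,265:405]; s=snap('scene','scene1')['pixels'][160:300,280:420]
A=cv2.resize(a,(525,300),interpolation=2); B=cv2.resize(s,(525,525),interpolation=2)[:300+0]
c=np.vstack([A,cv2.resize(s,(525,300*1),interpolation=2)])[:,:,::-1]
cv2.imwrite('pics/c16.png',cv2.convertScaleAbs(c,alpha=1.8))
E
```

```text
([array([ 0.6719, -0.043 ,  0.238 ])], [array([ 0.6796, -0.1427,  0.238 ])])
knob? [292.  132.8] 19 [0.6595 0.0535 0.212 ]
t 23.15 tcp [ 0.5406 -0.0585  0.0174] yaw 7.0 tilt 40.1 F [-0.7  1.2  0.5] w 44.1
```

View pics/c16.png

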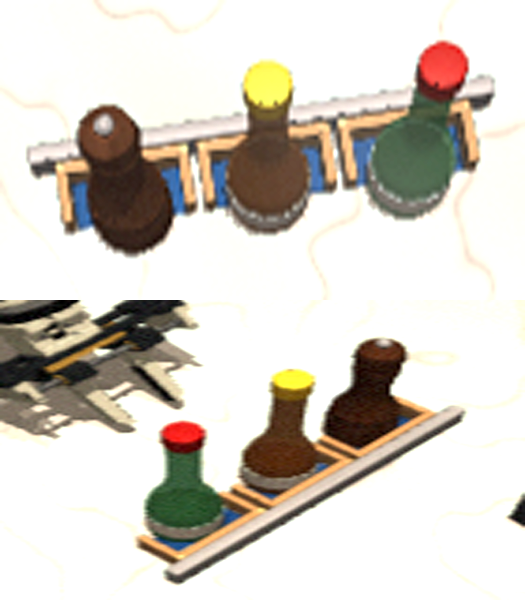

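```bash
python3 - <<'E'
from h import *
a=np.load('pics/top0.npz')['pixels'].astype(int); b=np.load('pics/top16.npz')['pixels'].astype(int); d=abs(a-b).max(2)
for n,(u0,v0,u1,v1) in dict(mug=(420,228,480,285),tin=(430,160,550,232),loaf=(132,228,232,285),jar=(158,120,210,170)).items(): print(n,(d[v0:v1,u0:u1]>40).sum())
robot.sign_off()
E
```

```text
mug 0
tin 0
loaf 0
jar 0
the job is handed in; nothing more can be done
```

I pushed both items home at table height with a tilted, half-open finger cradle and handed the job in at about 23 s. The salt mill is in the left bay and the oil bottle is in the middle bay.

**Mill:** I pushed until the force rose to 39 N against the back wall. The knob read (0.6595, 0.0535), within about 3 mm of the predicted home position.

**Oil bottle:** I pushed until the force rose to 26 N. The cap read (0.672, −0.043), about 2 mm from the predicted home.

**Last checks:**
- The final top and scene pictures show both pieces and the green bottle upright in their bays.
- The green bottle's cap stayed within 0.3 mm throughout.
- The regions around the mug, tin, loaf and jar show no changed pixels compared with the first picture.

No check failed. The 2–3 mm by which both pieces read short of home is about the camera's calibration error.

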